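# Shut the bangle case and drop its latch bar into the keeper

## Task

Shut the bangle case: lift the latch bar on its sliding gate, push the gate up against the springy row of bangles until the bar's tooth has passed over the keeper's lip, and let the bar drop fully into the keeper's notch, so that it holds the gate by itself once you let go. Feel for the notch gently, never pressing the tooth against the keeper with more than 25 N, and leave the other things on the bench where they are.

Things in the scene. Friction and masses are not known exactly. Their poses are not given: they have to be found in the camera images.
- case: Bangle case: open wooden trough fixed to the bench, 104 mm wide (its x), 460 mm long (its y), walls 14 mm thick, top edges 70 mm above the bench. Origin: centre of its underside; z up, y runs along the trough from the gate towards the row of bangles and the keeper.
- row_face (a point): Middle of the upright wooden follower board (70 x 60 mm) at the gate's end of the row of standing bangles (66 mm across, tops 80 mm above the bench). A spring of 0.22 N per mm backs the row; the gate meets it at gate = 0.090 m and is then pushed back towards -y, with 2 to 11 N when latched: an unlatched gate is pushed back.
- gate (a joint): Travel of the wooden gate across the trough (m), 0 at the open end, growing along the case's +y, 1.5 N of friction. Latched it reads 0.101 to 0.139, as the keeper was screwed down.
- bar_pivot (a point): Axis of the latch bar's pivot, riding on the gate at case x = +45 mm, y = -150 mm + gate, z = 125 mm. The bar swings about a line along the case's x.
- bar (a joint): Angle of the steel latch bar (rad): 0 is level, resting on a stop (also when fully dropped), growing to 0.6 as its free end is lifted. The bar (10 mm wide, 12 mm high, about 2 N) runs 196 mm from its pivot along the case's +y, over the +x wall. Its tooth clears the keeper's lip above 0.08; below 0.18 it cannot pass over the back stop.
- bar_grip (a point): Point to grip, on the flat wooden tab on the bar: 12 mm thick (case x), 24 mm long (case y), 44 mm high. Mid-thickness and mid-length, 18 mm below the tab's top, 26 mm above the bar's upper face (143 mm above the bench at bar = 0), 130 mm along the bar from the pivot and 18 mm above it. Pinched across its thickness, the tab can turn between the fingers as the bar swings.
- tooth: Steel tooth under the bar's free end: 12 mm (x) x 8 mm along the bar (y) x 25 mm deep. Origin: centre of its lower face, 190 mm along the bar from the pivot and 41 mm below it (84 mm above the bench at bar = 0).
- keeper_rail: Slotted steel rail, 22 x 120 x 4 mm, on the trough's +x wall; origin: centre of its underside, case x = +45, y = +160, z = 70 mm. It carries the keeper, a dark steel block screwed down with its notch's centre anywhere within 16 mm either way along y of this origin (the block's place is not reported: look or feel for it).
- rail_mid (a point): Centre of the rail's top, 74 mm above the bench. The keeper on the rail, in order along the case's +y: a square-faced lip 30 mm thick (along y), top 96 mm above the bench (12 mm above the tooth's foot at bar = 0); the notch, 14 mm wide, floor 80 mm above the bench; a back stop 12 mm thick, top 120 mm above the bench.
- stack_a: bystander: loose pile of five bangles, 66 mm across, 40 mm high; origin under its centre
- stack_b: bystander: loose pile of three bangles, 66 mm across, 24 mm high; origin under its centre
- press_block: bystander: dark wooden pressing block, 45 x 90 x 40 mm; origin under its centre
- file_tool: bystander: hand tool with a wooden handle lying on the bench, about 200 mm long, under 35 mm high
- mandrel: bystander: turned wooden bangle mandrel standing upright, 68 mm across its foot, 130 mm high; origin under its centre
- glue_jar: bystander: amber glass jar with a white cap, 60 mm across, 80 mm high; origin under its centre
- tea_cup: bystander: small steel cup, 70 mm across, 70 mm high; origin under its centre

How it is judged (in metres and radians):
On the way, in this order (a step that is already met when the one before it is completed fails the run):
1. the bar is lifted (0.08 rad or more) while the gate is still short of the keeper (value of joint bar above 0.08 rad and value of joint gate below 0.0985 m), for 0.1 s.
2. the gate is pushed up with the bar still raised over the lip (gate past 0.0985 m, bar above 0.05 rad) (value of joint bar above 0.05 rad and value of joint gate above 0.0985 m), for 0.05 s.
At the end, for the whole second after the job is handed in: the gate stands at 0.0985 to 0.142 m, at rest, held by the tooth in the keeper's notch, and the bar is fully down (under 0.02 rad) (value of joint gate between 0.0985 and 0.142 m and value of joint bar below 0.02 rad and velocity of joint gate between -0.005 and 0.005 m/s); the robot touches nothing.
It fails at once if the tooth is pressed against the keeper with more than 25 N (contact force between tooth and keeper_rail above 25 N).
It fails at once if a bystander is moved by more than 30 mm (distance of any of stack_a, stack_b, press_block, file_tool, mandrel, glue_jar, tea_cup from where it was at the start of the episode above 0.03 m).
It also fails if it takes over 67 s, if anything falls off the work surface, if the arm or the gripper's body presses on something with over 40 N, if the wrist force passes 120 N, or if a joint passes its speed limit or range.

## Robot

A 7-joint arm with a two-finger parallel gripper is mounted at the origin on the work surface. World frame = base frame: x ahead of the robot, y to its left, z up, the work surface at z = 0. Lengths are in mm, angles in rad, forces in N, time in s.
With the tool pointing down it reaches from about 400 to 875 mm from the base axis. Payload 4.4 kg.
Tool frame: the origin (TCP) lies midway between the tips of the shut fingers; the grasp point (between the pads) lies ctrl.tcp_to_grasp behind it (ctrl.tcp_to_grasp is the distance from the TCP to the grasp point, in mm); z points along the fingers, y is the line along which they close (so a half turn about z gives the same grasp; the last joint's range is limited). The gripper opens to 85 mm and grips with 20 to 120 N. Pads are 22 mm wide; open, the fingers measure 114 mm over their backs; the gripper's body (76 mm by 85 mm) begins 54 mm behind the grasp point. The pads swing forward as they close: fully open they stand 13 mm farther back than shut.
Start: joints at [-1.237, 0.628, 0.038, 1.517, -0.027, 0.996, -0.02], TCP at [252.98, 598.764, 231.313] pointing down, gripper open.
Joint ranges: [-3.06, 3.06], [-0.37, 2.12], [-1.25, 1.32], [0.18, 2.47], [-1.1, 4.24], [0.23, 1.98], [-2.94, 2.94]. Speed limits (rad/s): [2.57, 2.57, 3.14, 3.14, 3.14, 3.14, 3.14].

## Interface

Orientations are given as [roll, pitch, yaw] about the fixed x, y, z axes, in that order (R = Rz(yaw) Ry(pitch) Rx(roll)).
In Python, from cell import ctrl, get_image, get_calibration, workorder, boxes_of, place_of gives the robot as it stands.
- The arm moves only by the tool play_rows, never from a script. Its argument "series" is a list that holds one entry, the list of rows, each a list of 7 numbers: the shift along the world's x, y, z in cm, then the turn, a rotation vector about the world's x, y, z in degrees, then the closure, from 0 (fully open) to 1 (shut). A call has 1 to 20 rows; each row shifts and turns the commanded pose from where the row before left it; what a row does not reach is not made up. A row lasts 1/8 s, in which the tool goes at most 62.5 mm and 10.7 degrees, less where a joint would pass 70% of its speed; a pose out of reach is approached as far as the arm can. A call with a gripper value outside its range is refused whole. The fingers move at their own pace and stop on an object; the grip force is fixed at half the most. Time passes only in rows, so rows that do not move let the fingers close. It gives the time, the measured TCP pose, the force, the opening and the grip force at its end, in the units of the state.
- ctrl.read_state(): the state, without advancing time (a new reading comes with each control period).
- get_image(name): name is "scene" or "top" or "wrist"; returns (picture, depth): 384x512x3 uint8, red, green, blue; 384x512 float32, mm along the optical axis (not along the pixel's ray), 0 where there is no reading.
- get_calibration(name): a dict with "K" (3x3 intrinsics, pixels), "R" (3x3) and "t" (3): a world point X has camera coordinates R X + t; the wrist camera has in their place "mount" (4x4, takes a point from camera to tool coordinates, whose origin is the TCP and whose axes are the flange's). Camera axes: x right, y down, z forward; pixel columns grow to the right and rows downward; lengths in mm; the calibration is good to about 2 mm. A picture is of the moment at which its call begins: read the wrist's pose just before it. get_calibration takes no time and is no camera call.
- workorder.finish_job(): hands the job in; it is judged then, once.
Trained networks look in the newest picture that a camera, given by its name, has taken for a name from the list of things; names that differ only in an ending like _2 or _b are one class to them, and where a whole thing is asked for, a point or a joint stands for the part that bears it (a point fixed in the world has none). Each returns a list of dicts, best first, with "p" (0 to 1); they miss things now and then, are a little off and sometimes report something else, mostly with a low value. They report only what shows in the picture. A call takes as long as a camera call.
- boxes_of(target, camera): "pixel" ([column, row] in pixels, amid what is visible of it).
- place_of(target, camera): "pixel" ([column, row] in pixels: a listed point, or the origin of a listed thing).
The state is a dict: "clock": time; "qpos": joint angles; "qd": joint speeds; "tau": joint torques, N m; "eef_pos": TCP position; "tool_rot": TCP orientation; "force": force on the tool from outside, world axes, zero at the start; "torque": the same for the moment, N m; "width": finger opening in mm; "gripper_force": force on a finger pad.
Only numpy, scipy, OpenCV 4.12 (cv2) and the standard library are available. Lean on these libraries where they do the work, as an engineer would, in place of code of your own. Each camera call takes 0.05 s, during which the arm holds its last target. There are 200 camera calls.

## Working session

There is one attempt and no reset: what is moved stays moved. The work goes in short steps, Python scripts to look and compute and a tool call to move; the robot and the scene stay as the last step left them, time stands still between calls to the robot, and variables do not carry over. Pictures are saved under pics/ and viewed, at most 10 in all, crops included, and the job is handed in when it is done.

Besides the shell and the picture viewer there is one more tool, called as name(argument=value, ...), one argument or row to a line, values as JSON. play_rows: Moves the arm, as the interface text tells. Its arguments: {"type":"object","properties":{"series":{"type":"array"}},"required":["series"]}

```bash
mkdir -p pics; cat > h.py <<'E'
import numpy as np, cv2
from cell import ctrl, get_image, get_calibration, workorder, boxes_of, place_of
from scipy.spatial.transform import Rotation as Ro
def unproj(cam,px,d,st=None):
    c=get_calibration(cam);K=np.array(c["K"])
    pc=d*np.linalg.inv(K)@np.array([px[0],px[1],1.])
    if cam!="wrist": return np.array(c["R"]).T@(pc-np.array(c["t"]))
    m=np.array(c["mount"]);pt=m[:3,:3]@pc+m[:3,3]
    return Ro.from_euler('xyz',st["tool_rot"]).as_matrix()@pt+np.array(st["eef_pos"])
def dep(D,px,r=2):
    u,v=int(round(px[0])),int(round(px[1]));p=D[max(0,v-r):v+r+1,max(0,u-r):u+r+1];p=p[p>0]
    return float(np.median(p)) if p.size else 0
E
python3 - <<'E'
from h import *
s=ctrl.read_state();print(s,ctrl.tcp_to_grasp)
for cam in("scene","top"):
    I,D=get_image(cam);cv2.imwrite(f"pics/{cam}0.png",I[:,:,::-1])
    for t in("case","row_face","bar_pivot","bar_grip","tooth","keeper_rail","rail_mid"):
        try:
            for r in place_of(t,cam)[:2]:
                print(cam,t,r["pixel"],round(r["p"],2),unproj(cam,r["pixel"],dep(D,r["pixel"])).round(1))
        except Exception as e: print(t,e)
E
```

```text
{'clock': 0.0, 'qpos': array([-1.23680247,  0.62935945,  0.03842247,  1.518361  , -0.02701729,
        0.9962883 , -0.02001751]), 'qd': array([ 0.00035195, -0.00049129,  0.00076317, -0.00037662, -0.00055055,
        0.00090803, -0.00060289]), 'tau': array([-1.42239730e-05, -5.63417780e+01,  1.22661106e+00, -1.93443471e+01,
        1.11174028e-02,  1.09134571e-02,  6.64067286e-06]), 'eef_pos': array([252.71529315, 598.18868497, 230.38232442]), 'tool_rot': array([-3.13969369e+00, -3.15223732e-07,  2.74178780e+00]), 'force': array([0.12562227, 0.98300853, 0.80047528]), 'torque': array([ 0.00447887,  0.00888519, -0.02695232]), 'gripper_force': 0.0, 'width': 85.95608290482014} 18.700000000000003
scene case [263.9, 254.7] 0.92 [617.  126.6  63.7]
scene case [223.2, 209.5] 0.63 [659.8 -21.3 137.6]
scene row_face [256.4, 236.5] 0.81 [634.4 117.6 137.7]
scene row_face [201.8, 255.5] 0.18 [ 7.446e+02 -1.450e+01 -2.000e-01]
scene bar_pivot [221.5, 209.3] 0.66 [662.9 -25.7 136.5]
scene bar_grip [253.5, 231.2] 0.88 [639.7 112.2 155.8]
scene tooth [270.3, 259.6] 0.46 [622.3 167.4  87. ]
scene keeper_rail [207.6, 254.6] 0.63 [ 7.284e+02 -8.800e+00 -4.000e-01]
scene keeper_rail [291.3, 282.6] 0.57 [615.7 256.2  82.2]
scene rail_mid [293.2, 284.6] 0.97 [614.9 263.6  81.6]
top case [232.6, 191.7] 0.65 [582.5  69.3  76.2]
top bar_pivot [257.9, 169.4] 0.62 [655.6 -24.  137.1]
top bar_grip [219.7, 174.9] 0.58 [630.2 114.1 151.9]
top keeper_rail [186.1, 181.6] 0.53 [615.1 242.6  96.1]
top rail_mid [184.6, 182.7] 0.67 [610.8 247.9  96.7]
top rail_mid [380.3, 246.0] 0.65 [ 389.2 -499.5    9. ]
```

View pics/scene0.png

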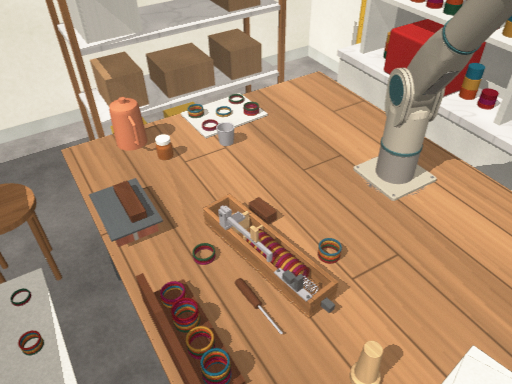

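View pics/top0.png

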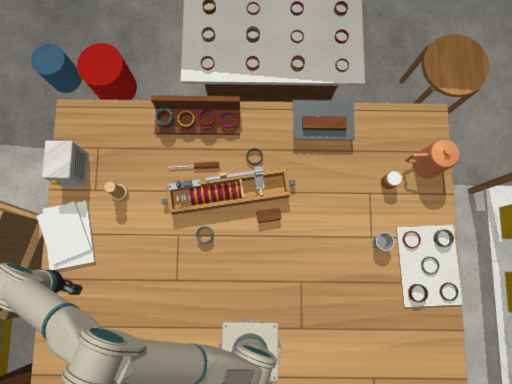

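The scene picture shows the case in the middle, around (265,255), with the gate, bar and tab at (253,231) and the keeper at (292,283). The top view agrees: pivot (258,169), tab (220,175), rail (185,182). The nearest bystanders are the file at (195,166), stack at (255,157) and block at (268,215). Next I'll move above the tab.

play_rows(
  series=[
    [[0, 0, 3, 0, 0, 0, 0], [3.1, -4, 0.5, 0, 0, -4.8, 0], [3.1, -4, 0.5, 0, 0, -4.8, 0], [3.1, -4, 0.5, 0, 0, -4.8, 0], [3.1, -4, 0.5, 0, 0, -4.8, 0], [3.1, -4, 0.5, 0, 0, -4.8, 0], [3.1, -4, 0.5, 0, 0, -4.8, 0], [3.1, -4, 0.5, 0, 0, -4.8, 0], [3.1, -4, 0.5, 0, 0, -4.8, 0], [3.1, -4, 0.5, 0, 0, -4.8, 0], [3.1, -4, 0.5, 0, 0, -4.8, 0], [3.1, -4, 0.5, 0, 0, -4.8, 0], [3.1, -4, 0.5, 0, 0, -4.8, 0], [0, 0, 0, 0, 0, 0, 0], [0, 0, 0, 0, 0, 0, 0]],
  ],
)

```text
clock: 2.68
eef_pos: [624.6, 119.3, 321.0]
tool_rot: [-3.141, -0.001, 1.737]
force: [0.6, -0.3, 0.0]
width: 85.3
gripper_force: 0.0
```

```bash
cat > look.py <<'E'
from h import *
import sys
s=ctrl.read_state();print(s["clock"],s["eef_pos"],s["tool_rot"],s["force"],s["qpos"])
I,D=get_image("wrist");cv2.imwrite(f"pics/{sys.argv[1]}.png",I[:,:,::-1]);np.save("pics/d.npy",D)
for t in("case","row_face","bar_pivot","bar_grip","tooth","keeper_rail","rail_mid"):
    for r in place_of(t,"wrist")[:2]:
        print(t,r["pixel"],round(r["p"],2),unproj("wrist",r["pixel"],dep(D,r["pixel"]),s).round(1))
E
python3 look.py w1
```

```text
2.675 [624.6259255  119.33941184 321.03435467] [-3.14093975e+00 -9.88579656e-04  1.73694341e+00] [ 0.55215286 -0.26362014  0.01543962] [-0.44543185  0.55193021  0.36375132  1.44334014 -0.20385229  1.18412341
  0.11212218]
case [235.5, 168.3] 0.64 [594.9 106.3  77.8]
row_face [234.7, 207.7] 0.91 [602.2  48.   77.9]
bar_pivot [263.4, 271.0] 0.87 [654.  -11.3 138.2]
bar_grip [264.9, 184.7] 0.58 [633.7 111.7 160.6]
tooth [263.8, 275.4] 0.19 [655.7 -17.8 138.1]
keeper_rail [265.8, 55.8] 0.81 [611.6 252.3  95.1]
rail_mid [264.0, 57.4] 0.77 [609.8 250.1  95.3]
rail_mid [262.7, 273.4] 0.65 [653.6 -14.8 138.5]
```

View pics/w1.png

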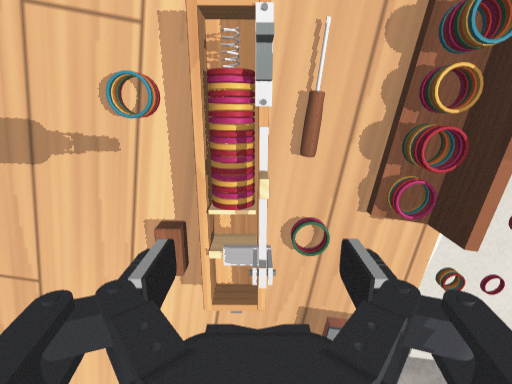

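The wrist view shows the trough upright in the picture at columns 195–265. The pivot is at (263,270), the tab at (265,187), the bar's end near row 127 and the keeper on the rail at rows 5–105. The closing axis is nearly across the tab. Next I'll profile the heights along the bar and keeper.

```bash
python3 - <<'E'
from h import *
s=ctrl.read_state();D=np.load("pics/d.npy");H,W=D.shape
c=get_calibration("wrist")
vv,uu=np.mgrid[0:300,180:300]
K=np.array(c["K"]);pc=np.stack([uu,vv,np.ones_like(uu)],-1)@np.linalg.inv(K).T*D[0:300,180:300,None]
m=np.array(c["mount"]);R=Ro.from_euler('xyz',s["tool_rot"]).as_matrix()
P=(pc@m[:3,:3].T+m[:3,3])@R.T+s["eef_pos"]
ok=D[0:300,180:300]>0
# bar: z 125..136
q=P[ok&(P[...,2]>126)&(P[...,2]<136)&(uu>255)&(uu<272)&(vv<240)]
v=np.linalg.svd(q[:,:2]-q[:,:2].mean(0))[2][0];v*=np.sign(v[1]);print("bar",len(q),q.mean(0),v,np.degrees(np.arctan2(-v[0],v[1])))
o=q[:,:2].mean(0); n=np.array([v[1],-v[0]])
t=(q[:,:2]-o)@v;print("bar x",np.percentile((q[:,:2]-o)@n,[2,50,98]),"y",t.min(),t.max())
tab=P[ok&(P[...,2]>150)&(P[...,2]<170)&(uu>250)&(uu<280)&(vv<230)]
print("tab",len(tab),tab.mean(0),tab.min(0),tab.max(0), "along",np.percentile((tab[:,:2]-o)@v,[2,50,98]),"x",np.percentile((tab[:,:2]-o)@n,[2,50,98]))
for r in range(0,136,3):
    p=P[r,264-180-4:264-180+5]; print(r,((p[:,:2]-o)@v).mean().round(1),np.median(p[:,2]).round(1),end=' | ')
# wall edge line z~70
w=P[ok&(abs(P[...,2]-71)<4)]
print();x=(w[:,:2]-o)@n;print(np.histogram(x,bins=np.arange(-125,30,5)))
print("o",o)
E
```

```text
bar 20 [631.87605387 118.20994676 130.6950159 ] [0.99223261 0.1243963 ] -82.85410585819818
bar x [-0.47324589 -0.15630526  0.9702068 ] y -5.476119398480523 5.682714086238898
tab 226 [633.2599728  108.08735086 159.98090239] [626.39753097  94.51891166 150.74918903] [640.26252967 118.96755875 162.49653162] along [-5.47661768  0.08573981  5.77382664] x [-0.30671504  9.62789498 22.80963154]
0 -8.0 69.9 | 3 -7.9 74.8 | 6 -7.8 75.9 | 9 -8.2 75.0 | 12 -7.4 74.0 | 15 -7.3 74.1 | 18 -7.1 73.3 | 21 -7.0 73.6 | 24 -7.2 119.9 | 27 -7.1 119.2 | 30 -7.0 119.4 | 33 -6.8 119.5 | 36 -6.6 110.9 | 39 -6.2 96.0 | 42 -5.9 80.1 | 45 -5.7 79.5 | 48 -5.6 79.8 | 51 -5.4 79.7 | 54 -5.4 95.2 | 57 -5.3 95.5 | 60 -5.7 95.4 | 63 -4.9 95.6 | 66 -4.8 95.4 | 69 -4.6 95.7 | 72 -4.4 95.7 | 75 -4.3 95.6 | 78 -4.1 95.7 | 81 -3.5 73.4 | 84 -3.4 73.2 | 87 -3.2 73.5 | 90 -3.0 73.3 | 93 -2.8 73.3 | 96 -2.6 73.6 | 99 -2.5 74.3 | 102 -2.3 76.8 | 105 -2.8 73.2 | 108 -1.8 68.7 | 111 -1.6 69.3 | 114 -1.4 69.5 | 117 -1.2 70.0 | 120 -1.0 69.5 | 123 -0.5 69.9 | 126 -1.2 111.7 | 129 -1.6 116.9 | 132 -1.4 116.3 | 135 -1.6 116.8 | 
(array([ 78,  97, 100, 150, 162, 151, 156, 140, 131, 134, 114, 130, 113,
       134, 107,  84,  76,  92,  96,  72,  95,  76,  80,  84,  80,  86,
        79,  77,  71,  78]), array([-125, -120, -115, -110, -105, -100,  -95,  -90,  -85,  -80,  -75,
        -70,  -65,  -60,  -55,  -50,  -45,  -40,  -35,  -30,  -25,  -20,
        -15,  -10,   -5,    0,    5,   10,   15,   20,   25]))
o [631.87605387 118.20994676]
```

```bash
cat > prof.py <<'E'
from h import *
s=ctrl.read_state();D=np.load("pics/d.npy")
c=get_calibration("wrist")
vv,uu=np.mgrid[0:300,180:300]
K=np.array(c["K"]);pc=np.stack([uu,vv,np.ones_like(uu)],-1)@np.linalg.inv(K).T*D[0:300,180:300,None]
m=np.array(c["mount"]);R=Ro.from_euler('xyz',s["tool_rot"]).as_matrix()
P=(pc@m[:3,:3].T+m[:3,3])@R.T+s["eef_pos"]
ok=D[0:300,180:300]>0
q=P[ok&(P[...,2]>114)&(P[...,2]<121)&(uu>255)&(uu<274)&(vv>122)&(vv<255)]
v=np.linalg.svd(q[:,:2]-q[:,:2].mean(0))[2][0];v*=np.sign(v[1]);n=np.array([v[1],-v[0]]);print("dir",v,np.degrees(np.arctan2(-v[0],v[1])))
tab=P[ok&(P[...,2]>155)&(P[...,2]<166)&(uu>250)&(uu<280)&(vv<230)]
tc=tab[:,:2];a=tc@v;x=tc@n
ctr=(np.percentile(a,1)+np.percentile(a,99))/2*v+(np.percentile(x,1)+np.percentile(x,99))/2*n
print("tab",ctr,np.ptp(a),np.ptp(x))
print("bar end",(q[:,:2]-ctr).dot(v).max(),"bar off",np.median((q[:,:2]-ctr)@n),"barz",np.percentile(q[:,2],[5,50,95]))
for r in range(0,126,2):
    p=P[r,80:89]; print(r,((p[:,:2]-ctr)@v).mean().round(1),np.median(p[:,2]).round(1),end=' | ')
E
python3 prof.py
```

```text
dir [-0.15907783  0.98726604] 9.153374421643779
tab [633.72474851 107.07283743] 23.576382817399953 11.399599828771215
bar end 64.71670237099501 bar off -0.3182022205922081 barz [115.53115682 116.6886095  117.87387845]
0 212.8 69.9 | 2 209.3 73.9 | 4 206.9 75.9 | 6 204.7 75.9 | 8 202.7 75.9 | 10 200.8 74.2 | 12 198.9 74.0 | 14 184.5 74.8 | 16 194.6 73.8 | 18 192.5 73.3 | 20 190.3 73.9 | 22 176.3 119.3 | 24 174.3 119.9 | 26 172.5 119.5 | 28 170.5 119.4 | 30 168.6 119.4 | 32 166.7 119.3 | 34 164.7 119.3 | 36 164.6 110.9 | 38 156.1 101.4 | 40 164.7 90.9 | 42 164.7 80.1 | 44 162.6 78.9 | 46 160.4 79.0 | 48 158.0 79.8 | 50 155.8 79.9 | 52 153.5 79.9 | 54 148.6 95.2 | 56 146.4 95.2 | 58 144.2 95.8 | 60 136.0 95.4 | 62 139.9 95.2 | 64 137.6 95.8 | 66 135.4 95.4 | 68 133.2 95.7 | 70 130.9 95.5 | 72 128.7 95.7 | 74 126.4 95.4 | 76 124.2 96.0 | 78 121.9 95.7 | 80 120.7 82.9 | 82 119.1 73.9 | 84 116.7 73.2 | 86 114.2 74.2 | 88 111.7 73.2 | 90 109.3 73.3 | 92 106.8 73.8 | 94 104.3 73.6 | 96 101.8 73.6 | 98 99.3 73.8 | 100 96.7 75.8 | 102 94.2 76.8 | 104 91.7 74.2 | 106 89.2 69.4 | 108 86.6 68.7 | 110 84.0 69.4 | 112 81.4 69.9 | 114 78.8 69.5 | 116 76.2 69.1 | 118 73.5 69.1 | 120 70.9 69.5 | 122 68.2 69.5 | 124 65.2 70.0 |
```

play_rows(
  series=[
    [[0.3, -0.4, -3, 0, 0, 0, 0], [0.3, -0.4, -3, 0, 0, 0, 0], [0.3, -0.4, -3, 0, 0, 0, 0], [0, 0, -2.5, 0, 0, 0, 0], [0, 0, 0, 0, 0, -0.4, 0], [0, 0, 0, 0, 0, 0, 0]],
  ],
)

```text
clock: 3.82
eef_pos: [634.7, 107.0, 207.4]
tool_rot: [3.14, 0.0, 1.73]
force: [1.7, -0.1, -0.4]
width: 85.4
gripper_force: 0.0
```

```bash
python3 look.py w2
```

```text
3.825 [634.69023123 106.97527586 207.39141932] [3.13990549e+00 4.08765743e-05 1.72966682e+00] [ 1.67884309 -0.1444765  -0.3661632 ] [-0.40533478  0.66405666  0.33234227  1.57024296 -0.25019269  0.94774753
  0.16660312]
case [219.8, 175.1] 0.87 [595.9 110.1  77.8]
row_face [220.1, 230.1] 0.8 [603.5  50.9  77.9]
bar_pivot [255.4, 328.4] 0.89 [651.7 -12.6 139.1]
bar_grip [257.7, 206.6] 0.84 [633.5 112.6 160.3]
keeper_rail [255.1, 15.4] 0.62 [609.6 249.   95.2]
rail_mid [256.7, 16.0] 0.86 [610.9 248.8  95.1]
```

View pics/w2.png

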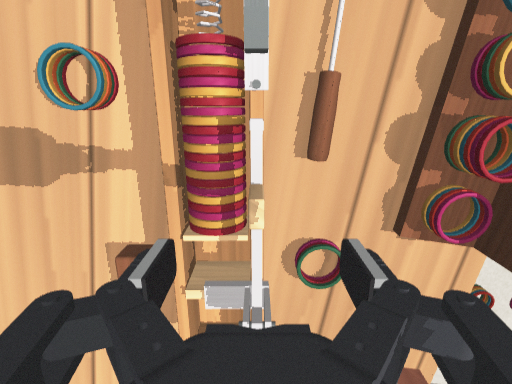

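The tab is at (258,213), centred between the fingers (columns 160 and 355), and the bar is upright in the picture. I'll check the position once more, then descend.

```bash
python3 prof.py | head -3
```

```text
dir [-0.15608572  0.98774351] 8.97976963459777
tab [633.69392885 107.09746736] 23.509902556762245 9.59122384240186
bar end 61.5022125021948 bar off 1.1043609006356903 barz [114.63612929 115.7124917  116.90694963]
```

play_rows(
  series=[
    [[-0.1, 0, -2.5, 0, 0, 0, 0], [0, 0, -2.5, 0, 0, 0, 0], [0, 0, -2, 0, 0, 0, 0], [0, 0, -1.2, 0, 0, 0, 0], [0, 0, 0, 0, 0, 0, 0], [0, 0, 0, 0, 0, 0, 0.6], [0, 0, 0, 0, 0, 0, 1], [0, 0, 0, 0, 0, 0, 1], [0, 0, 0, 0, 0, 0, 1], [0, 0, 0, 0, 0, 0, 1], [0, 0, 0, 0, 0, 0, 1], [0, 0, 0, 0, 0, 0, 1]],
  ],
)

```text
clock: 5.72
eef_pos: [633.7, 106.9, 124.7]
tool_rot: [3.14, -0.0, 1.73]
force: [1.9, 0.2, 1.8]
width: 11.4
gripper_force: 59.4
```

play_rows(
  series=[
    [[0, -0.05, 0.45, 0, 0, 0, 1], [0, -0.1, 0.45, 0, 0, 0, 1], [0, -0.1, 0.45, 0, 0, 0, 1], [0.06, -0.13, 0.45, 0, 0, 0, 1], [0, 0, 0, 0, 0, 0, 1], [0, 0, 0, 0, 0, 0, 1]],
  ],
)

```text
clock: 6.48
eef_pos: [634.1, 103.2, 141.8]
tool_rot: [3.141, -0.0, 1.729]
force: [5.5, 0.8, -4.3]
width: 11.3
gripper_force: 58.5
```

play_rows(
  series=[
    [[-0.1, 0.6, 0, 0, 0, 0, 1], [-0.1, 0.6, 0, 0, 0, 0, 1], [-0.1, 0.6, 0, 0, 0, 0, 1], [-0.1, 0.6, 0, 0, 0, 0, 1], [-0.1, 0.6, 0, 0, 0, 0, 1], [-0.1, 0.6, 0, 0, 0, 0, 1], [-0.1, 0.6, 0, 0, 0, 0, 1], [-0.1, 0.6, 0, 0, 0, 0, 1], [-0.1, 0.6, 0, 0, 0, 0, 1], [-0.1, 0.6, 0, 0, 0, 0, 1], [-0.1, 0.6, 0, 0, 0, 0, 1], [-0.09, 0.6, 0, 0, 0, 0, 1], [-0.09, 0.55, 0, 0, 0, 0, 1], [-0.09, 0.55, 0, 0, 0, 0, 1], [0, 0, 0, 0, 0, 0, 1], [0, 0, 0, 0, 0, 0, 1]],
  ],
)

```text
clock: 8.48
eef_pos: [621.1, 183.6, 141.5]
tool_rot: [3.14, 0.003, 1.728]
force: [6.9, -2.8, -6.9]
width: 11.8
gripper_force: 58.5
```

```bash
python3 look.py w3 | head -1; python3 - <<'E'
from h import *
I=cv2.imread("pics/w3.png");cv2.imwrite("pics/w3c.png",cv2.resize(I[0:300,150:380],None,fx=2,fy=2))
E
```

```text
8.475 [621.12146408 183.56394097 141.525954  ] [3.14011437 0.00329463 1.72818155] [ 6.86484551 -2.80257515 -6.91578864] [-0.51687561  0.74628481  0.31666005  1.61504438 -0.28704029  0.82538682
```

View pics/w3c.png

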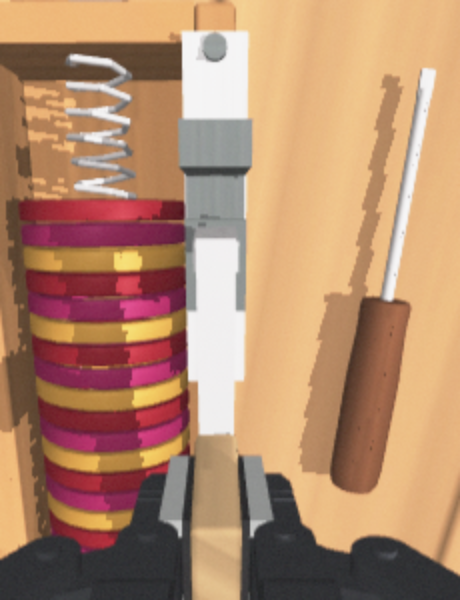

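```bash
cat > prof2.py <<'E'
from h import *
s=ctrl.read_state();D=np.load("pics/d.npy")
v=np.array([-.157,.988]);n=np.array([.988,.157]);g=np.array([633.7,106.9])
tab0=(s["eef_pos"][:2]-g)@v;print("tcp along",tab0)
for r in range(56,136,2):
    L=[unproj("wrist",(u,r),float(D[r,u]),s) for u in range(253,262) if D[r,u]>0]
    p=np.median(L,0);print(r,((p[:2]-g)@v).round(1),p[2].round(1),end=" | ")
E
python3 prof2.py
```

```text
tcp along 77.72716809039152
56 185.2 73.4 | 58 184.0 73.4 | 60 176.1 119.4 | 62 175.0 119.7 | 64 174.2 119.3 | 66 173.2 119.5 | 68 172.0 119.7 | 70 171.1 119.5 | 72 170.1 119.4 | 74 169.0 120.1 | 76 168.1 119.0 | 78 167.1 119.3 | 80 166.1 119.5 | 82 165.0 119.6 | 84 164.8 108.7 | 86 164.8 90.9 | 88 164.3 79.4 | 90 162.9 79.5 | 92 161.6 79.4 | 94 160.3 79.9 | 96 159.1 79.6 | 98 157.7 79.7 | 100 156.4 79.6 | 102 155.1 78.9 | 104 153.8 79.2 | 106 152.4 79.4 | 108 151.1 79.4 | 110 150.0 95.6 | 112 148.7 95.5 | 114 147.9 112.6 | 116 147.5 132.6 | 118 146.7 138.7 | 120 145.8 140.5 | 122 144.8 140.4 | 124 143.9 140.8 | 126 142.9 141.1 | 128 141.9 140.4 | 130 140.9 140.8 | 132 139.9 140.1 | 134 139.0 140.4 |
```

The close view shows the bar's end at row 238 of the crop, over the lip. The notch floor is ahead at rows 170–218, with the back stop at rows 120–168. About 14.5 mm of gate travel remains.

play_rows(
  series=[
    [[-0.06, 0.38, -0.1, 0, 0, 0, 1], [-0.06, 0.38, -0.1, 0, 0, 0, 1], [-0.06, 0.38, -0.1, 0, 0, 0, 1], [-0.06, 0.36, -0.1, 0, 0, 0, 1], [0, 0, 0, 0, 0, 0, 1], [0, 0, 0, 0, 0, 0, 1]],
  ],
)

```text
clock: 9.62
eef_pos: [619.3, 195.4, 138.8]
tool_rot: [3.14, 0.007, 1.727]
force: [3.5, -6.8, 1.1]
width: 11.4
gripper_force: 59.8
```

```bash
python3 look.py w4 | head -1; python3 prof2.py
```

```text
9.625 [619.33662106 195.37920824 138.79666406] [3.1397517  0.00732848 1.72742279] [ 3.46341976 -6.83157658  1.10477822] [-0.53849958  0.75262907  0.31992562  1.61144423 -0.28697652  0.82350606
tcp along 89.63086478347019
56 196.4 73.6 | 58 195.0 73.5 | 60 193.8 73.7 | 62 192.6 73.3 | 64 191.2 74.0 | 66 190.1 73.5 | 68 188.9 73.5 | 70 187.6 73.2 | 72 186.3 73.3 | 74 185.1 73.7 | 76 183.8 73.7 | 78 182.4 73.5 | 80 181.3 73.4 | 82 176.5 119.4 | 84 175.6 119.4 | 86 174.7 119.3 | 88 173.6 119.4 | 90 172.5 119.8 | 92 171.6 119.4 | 94 170.5 119.2 | 96 169.5 118.9 | 98 168.4 119.3 | 100 167.4 119.2 | 102 166.4 119.7 | 104 165.3 119.4 | 106 164.1 78.9 | 108 162.8 79.8 | 110 161.5 79.6 | 112 160.1 79.3 | 114 158.8 79.7 | 116 158.6 110.5 | 118 158.4 131.0 | 120 157.7 136.4 | 122 156.7 137.0 | 124 155.7 136.6 | 126 154.7 136.2 | 128 153.7 136.7 | 130 152.8 136.6 | 132 151.8 136.4 | 134 150.8 135.9 |
```

play_rows(
  series=[
    [[-0.03, 0.2, 0, 0, 0, 0, 1], [-0.03, 0.2, 0, 0, 0, 0, 1], [0, 0, 0, 0, 0, 0, 1], [0, 0, 0, 0, 0, 0, 1]],
  ],
)

```text
clock: 10.52
eef_pos: [618.8, 198.5, 138.7]
tool_rot: [3.14, 0.008, 1.727]
force: [5.1, -7.8, 0.4]
width: 11.2
gripper_force: 59.6
```

```bash
python3 look.py w5 | head -1; python3 prof2.py
```

```text
10.525 [618.78445851 198.47058267 138.66387019] [3.14004526 0.00836166 1.72689173] [ 5.07634738 -7.83210835  0.37486344] [-0.54432839  0.75373031  0.32118184  1.6097907  -0.28679622  0.82473929
tcp along 92.8831230298889
56 199.4 73.5 | 58 198.2 73.3 | 60 197.1 73.0 | 62 195.9 73.4 | 64 194.6 73.1 | 66 193.2 73.4 | 68 191.9 73.3 | 70 190.9 73.5 | 72 189.5 73.2 | 74 188.3 72.9 | 76 186.9 73.5 | 78 185.7 73.3 | 80 184.4 73.8 | 82 183.2 73.3 | 84 181.8 73.1 | 86 180.5 73.7 | 88 179.3 72.9 | 90 175.8 119.2 | 92 174.7 119.4 | 94 173.7 119.0 | 96 172.7 119.0 | 98 171.7 119.6 | 100 170.6 119.7 | 102 169.6 118.8 | 104 168.5 119.7 | 106 167.5 119.5 | 108 166.4 119.4 | 110 165.4 119.1 | 112 163.3 79.1 | 114 162.0 79.2 | 116 161.8 110.2 | 118 161.7 131.4 | 120 161.0 136.7 | 122 160.0 137.0 | 124 158.9 136.3 | 126 158.0 136.1 | 128 157.0 136.1 | 130 156.0 136.2 | 132 155.0 136.2 | 134 154.0 136.1 |
```

play_rows(
  series=[
    [[0, 0.06, -0.2, 0, 0, 0, 1], [-0.01, 0.06, -0.2, 0, 0, 0, 1], [0, 0.06, -0.2, 0, 0, 0, 1], [-0.01, 0.06, -0.2, 0, 0, 0, 1], [0, 0, 0, 0, 0, 0, 1]],
  ],
)

```text
clock: 11.55
eef_pos: [618.4, 200.9, 130.5]
tool_rot: [3.14, 0.008, 1.727]
force: [4.2, -8.5, 0.5]
width: 11.6
gripper_force: 59.7
```

```bash
python3 look.py w6 | head -1; python3 prof2.py | tr '|' '\n' | sed -n '18,40p' | tr '\n' '|'
```

```text
11.55 [618.4288965  200.8881686  130.52494083] [3.1404203  0.00826042 1.72682997] [ 4.23144817 -8.4773679   0.45520715] [-0.54565759  0.76438495  0.31752229  1.61372627 -0.29098962  0.81065826
 88 181.2 73.3 | 90 179.9 73.4 | 92 178.6 73.5 | 94 175.8 119.2 | 96 174.8 119.8 | 98 173.9 119.3 | 100 172.9 119.3 | 102 171.9 119.6 | 104 170.9 119.6 | 106 169.9 119.7 | 108 168.9 119.5 | 110 167.9 119.6 | 112 166.9 119.5 | 114 165.9 119.6 | 116 164.8 119.4 | 118 162.0 79.0 | 120 160.8 79.8 | 122 161.7 118.0 | 124 161.0 124.1 | 126 160.1 124.8 | 128 159.1 124.7 | 130 158.0 124.1 | 132 157.0 124.2 |
```

play_rows(
  series=[
    [[0, 0.05, -0.2, 0, 0, 0, 1], [-0.01, 0.05, -0.2, 0, 0, 0, 1], [0, 0.03, -0.15, 0, 0, 0, 1], [0, 0, 0, 0, 0, 0, 1], [0, 0, 0, 0, 0, 0, 1]],
  ],
)

```text
clock: 12.58
eef_pos: [618.3, 202.1, 125.1]
tool_rot: [3.141, 0.008, 1.727]
force: [4.3, -8.5, 0.7]
width: 11.5
gripper_force: 60.0
```

```bash
python3 look.py w7 | head -1; python3 prof2.py | tr '|' '\n' | sed -n '24,42p' | tr '\n' '|'
```

```text
12.575 [618.25063675 202.14642224 125.13034132] [3.14056755 0.00818012 1.72679963] [ 4.26553558 -8.45991955  0.72935735] [-0.54598969  0.77140478  0.31501353  1.61642111 -0.29375924  0.80114854
 100 174.1 119.4 | 102 173.2 119.3 | 104 172.2 119.6 | 106 171.2 120.1 | 108 170.3 119.6 | 110 169.3 119.8 | 112 168.4 119.4 | 114 167.4 119.3 | 116 166.4 119.5 | 118 165.4 119.0 | 120 162.4 79.5 | 122 161.1 79.4 | 124 159.9 79.6 | 126 161.2 116.7 | 128 160.2 116.3 | 130 159.2 116.3 | 132 158.1 116.4 | 134 157.1 116.2 |
```

play_rows(
  series=[
    [[0, -0.1, -0.03, 0, 0, 0, 1], [0, 0, 0, 0, 0, 0, 1], [0, 0, 0, 0, 0, 0, 0.6], [0, 0, 0, 0, 0, 0, 0.3], [0, 0, 0, 0, 0, 0, 0], [0, 0, 0, 0, 0, 0, 0], [0, 0, 0, 0, 0, 0, 0], [0, 0, 1.5, 0, 0, 0, 0], [0, 0, 2.5, 0, 0, 0, 0], [0, 0, 3, 0, 0, 0, 0], [0, 0, 3, 0, 0, 0, 0], [0, 0, 0, 0, 0, 0, 0], [0, 0, 0, 0, 0, 0, 0]],
  ],
)

```text
clock: 14.6
eef_pos: [616.2, 207.7, 224.7]
tool_rot: [-3.141, -0.0, 1.73]
force: [0.5, -0.8, 0.2]
width: 85.3
gripper_force: 0.0
```

```bash
python3 look.py w8; python3 - <<'E'
from h import *
I=cv2.imread("pics/w8.png");cv2.imwrite("pics/w8c.png",cv2.resize(I[0:300,130:400],None,fx=2,fy=2))
D=np.load("pics/d.npy");s=ctrl.read_state()
v=np.array([-.157,.988]);g=np.array([633.7,106.9])
for r in range(60,230,4):
    L=[unproj("wrist",(u,r),float(D[r,u]),s) for u in range(254,260) if D[r,u]>0]
    p=np.median(L,0);print(r,((p[:2]-g)@v).round(1),p[2].round(1),end=" | ")
E
```

```text
14.6 [616.23094394 207.6842175  224.65367981] [-3.14135399e+00 -2.53903379e-04  1.72952117e+00] [ 0.46474441 -0.82502131  0.2079136 ] [-0.57164211  0.65903362  0.35248398  1.52994162 -0.25457444  0.99829995
  0.01018122]
case [227.8, 242.2] 0.66 [594.  129.4  77. ]
row_face [225.8, 268.2] 0.85 [596.   96.2  78.1]
row_face [260.9, 135.0] 0.65 [610.7 258.  116.3]
bar_pivot [258.4, 322.2] 0.9 [637.3  79.6 138.5]
bar_grip [261.6, 206.9] 0.57 [619.  207.4 160.3]
bar_grip [258.5, 321.9] 0.33 [637.3  79.9 138.4]
keeper_rail [257.0, 133.1] 0.69 [607.  259.1 116.1]
rail_mid [263.4, 135.4] 0.71 [612.9 258.  116.2]
60 230.4 -1.0 | 64 216.7 68.5 | 68 213.0 68.7 | 72 208.9 73.8 | 76 205.1 75.4 | 80 201.5 75.2 | 84 198.1 72.4 | 88 194.3 72.8 | 92 190.6 72.8 | 96 186.8 72.5 | 100 183.1 72.7 | 104 179.3 72.7 | 108 175.6 118.9 | 112 172.3 119.3 | 116 169.0 118.4 | 120 165.7 118.7 | 124 160.1 78.4 | 128 158.8 116.2 | 132 155.3 115.6 | 136 151.8 115.4 | 140 148.4 115.7 | 144 144.9 115.7 | 148 141.4 116.0 | 152 137.8 115.9 | 156 134.1 116.0 | 160 130.5 115.7 | 164 126.9 116.5 | 168 123.0 115.6 | 172 119.5 115.9 | 176 115.8 116.5 | 180 111.8 115.5 | 184 108.0 115.8 | 188 106.5 123.5 | 192 106.3 135.9 | 196 106.5 147.7 | 200 106.6 158.4 | 204 103.7 159.6 | 208 100.5 159.4 | 212 97.2 159.5 | 216 93.7 159.5 | 220 90.3 159.6 | 224 86.8 159.3 | 228 83.4 159.4 |
```

View pics/w8c.png

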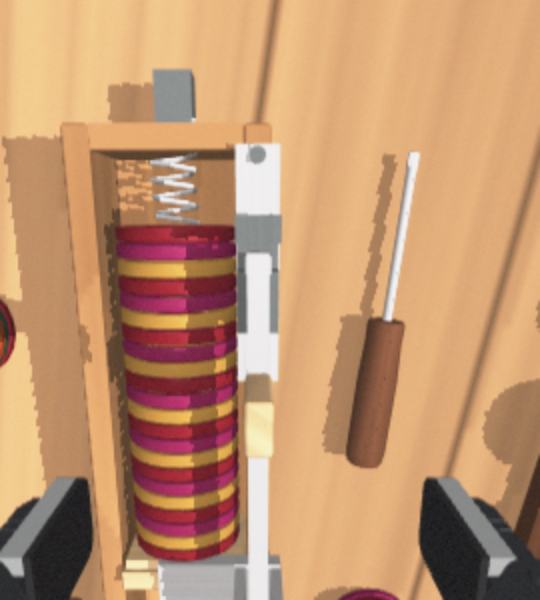

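The crop shows the bar level at 116 mm along its whole length. Its end is at (258,255), over the notch and against the back stop, and the gate is held at (210,580) against the row with the fingers clear. I'm handing in now.

```bash
python3 -c "
from h import *
print(workorder.finish_job())"
```

```text
the job is handed in; nothing more can be done
None
```

The case is shut: the last picture shows the bar level with its end over the keeper's notch and the gate staying put with the gripper clear; the job was handed in at about 15 s, and no verdict came back.

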